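# Let a crooked snorkel swing plumb in its counter clamp

## Robot

A 6-joint arm with a two-finger parallel gripper is mounted at the origin on the work surface. World frame = base frame: x ahead of the robot, y to its left, z up, the work surface at z = 0. Lengths are in mm, angles in rad, forces in N, time in s.
With the tool pointing down it reaches from about 300 to 875 mm from the base axis. Payload 6.4 kg.
Tool frame: the origin (TCP) lies between the finger pads; the fingertips stand 22 mm ahead of it and the grasp point (between the pads) lies 3 mm ahead of it (tip_extent is the distance from the TCP to the fingertips, in mm); z points along the fingers, y is the line along which they close (so a half turn about z gives the same grasp; the last joint's range is limited). The gripper opens to 85 mm and grips with 20 to 120 N. Pads are 22 mm wide; open, the fingers measure 114 mm over their backs; the gripper's body (76 mm by 85 mm) begins 54 mm behind the grasp point. The pads swing forward as they close: fully open they stand 13 mm farther back than shut.
Start: joints at [0.932, 0.181, 1.607, -0, 1.354, -0.206], TCP at [241.154, 522.002, 253.288] pointing down, gripper open.
Joint ranges: [-2.99, 2.99], [-0.89, 2.07], [0.3, 2.58], [-1.14, 4.28], [0, 2.63], [-3.12, 3.12]. Speed limits (rad/s): [2.57, 2.57, 3.01, 3.14, 3.14, 3.14].

## Interface

Orientations are given as [roll, pitch, yaw] about the fixed x, y, z axes, in that order (R = Rz(yaw) Ry(pitch) Rx(roll)).
In Python, from rig import * gives the robot as it stands.
- The arm moves only by the tool play_rows, never from a script. Its argument "steps" is one flat list of numbers, 6 for each row, row after row: the shift along the world's x, y, z in m, then the turn, a rotation vector about the world's x, y, z in degrees. In form: [dx, dy, dz, wx, wy, wz, dx, dy, dz, wx, wy, wz, ...]. A call has 1 to 20 rows; each row shifts and turns the commanded pose from where the row before left it; what a row does not reach is not made up. A row lasts 1/8 s, in which the tool goes at most 62.5 mm and 10.7 degrees, less where a joint would pass 70% of its speed; a pose out of reach is approached as far as the arm can. A call is refused whole if a number of a shift passes 0.0625 or a number of a turn 10.7, either way. A call with a gripper value outside its range is refused whole. "claw" is the closure in counts, from 0 (fully open) to 255 (shut), set as the call begins (left out, the last holds). The fingers move at their own pace and stop on an object; "grip_force" is the grip in N (left out, the last holds). Time passes only in rows, so rows that do not move let the fingers close. It gives the time, the measured TCP pose, the force, the opening and the grip force at its end, in the units of the state.
- observe(): the state, without advancing time (a new reading comes with each control period).
- read_camera(name): name is "scene" or "top" or "wrist"; returns the picture (420x560x3 uint8, red, green, blue); there is no depth.
- calibration(name): a dict with "intrinsics" (3x3 intrinsics, pixels), "R" (3x3) and "t" (3): a world point X has camera coordinates R X + t; the wrist camera has in their place "hand_eye" (4x4, takes a point from camera to tool coordinates, whose origin is the TCP and whose axes are the flange's). Camera axes: x right, y down, z forward; pixel columns grow to the right and rows downward; lengths in mm; the calibration is good to about 2 mm. A picture is of the moment at which its call begins: read the wrist's pose just before it. calibration takes no time and is no camera call.
- hand_in(): hands the job in; it is judged then, once.
The state is a dict: "time_s": time; "joint_positions": joint angles; "qd": joint speeds; "tau": joint torques, N m; "tcp_pos": TCP position; "tool_rot": TCP orientation; "contact_force": force on the tool from outside, world axes, zero at the start; "ft_torque": the same for the moment, N m; "opening": opening from 0.0 (shut) to 1.0 (fully open); "finger_force": force on a finger pad.
Only numpy, scipy, OpenCV 4.12 (cv2) and the standard library are available. Lean on these libraries where they do the work, as an engineer would, in place of code of your own. Each camera call takes 0.05 s, during which the arm holds its last target. There are 200 camera calls.

## Task

The black snorkel was clamped crooked at the counter's edge and sticks out sideways. Squeeze the two upright tabs of its aluminium clamp together so that the jaw loosens, wait until the snorkel has swung down by itself and hangs straight and still, then let go so that the clamp pinches it again. Do not push the snorkel itself, and leave the blue snorkel's clamp alone.

Things in the scene. Friction and masses are not known exactly. Their poses are not given: they have to be found in the camera images.
- black_clamp_grip (a point): Squeezing point of the aluminium counter clamp holding the black snorkel (orange lug, collar, mouthpiece), 68 mm above the counter, between two upright tabs 26 mm wide, 6 thick, tops at 90 mm. x: from fixed tab (robot's side) to sprung tab, level; z up. Outer faces: fixed at x -12 mm, sprung at x +28 mm (+14 fully squeezed). Nothing else within 35 mm below it. Joint: black_lever.
- black_lever (a joint): Sprung lever of the black snorkel's clamp, rad: 0 or just below = jaw shut in the teeth of the snorkel's lug, grows as the sprung tab (46 mm above its hinge) is pressed towards the fixed tab, stop at 0.30. Its spring pushes back with 9 to 15 N at the tab and shuts the jaw when let go. Beyond 0.07 the jaw is clear of the lug.
- black_snorkel (a joint): Lean of the black snorkel (22 mm tube, 340 mm long) about the level pin through its round toothed lug, 40 mm below the counter top, rad: 0 = hanging straight down, positive = lower end to the robot's right (-y). It starts leaning 0.3 to 1.0, held by the jaw in teeth 0.31 apart. Freed, it swings about once a second and is still within 3 s.
- blue_clamp_tab (a point): Point on the sprung tab, 68 mm above the counter, of a second, equal clamp, which holds a blue snorkel (white lug, collar, mouthpiece) that already hangs straight. To be left alone. The two clamps stand 320 to 560 mm apart along the counter's far edge, in either order.

How it is judged:
By the outcome, as a careful person would: the job done as asked, in the order asked, and still so for the second after the job is handed in, with the robot touching nothing.
It also fails if it takes over 32 s, if anything falls off the work surface, if the arm or the gripper's body presses on something with over 40 N, if the wrist force passes 120 N, or if a joint passes its speed limit or range.

## Working session

There is one attempt and no reset: what is moved stays moved. The work goes in short steps, Python scripts to look and compute and a tool call to move; the robot and the scene stay as the last step left them, time stands still between calls to the robot, and variables do not carry over. Pictures are saved under pics/ and viewed, at most 10 in all, crops included, and the job is handed in when it is done.

Besides the shell and the picture viewer there is one more tool, called after ">>>" in YAML: its name, and indented under it one key for each argument. play_rows: Moves the arm, as the interface text tells. Its arguments: {"type":"object","properties":{"steps":{"type":"array"},"claw":{"type":"number"},"grip_force":{"type":"number"}},"required":["steps"]}

```bash
mkdir -p pics; python3 - <<'E'
from rig import *
import cv2
s=observe();print(s)
for n in("scene","top"):
    cv2.imwrite(f"pics/{n}0.png",read_camera(n)[:,:,::-1]);c=calibration(n);print(n,c)
print(calibration("wrist"))
E
```

```text
{'time_s': 0.0, 'joint_positions': array([ 9.31692475e-01,  1.81533743e-01,  1.60803352e+00, -4.28659323e-05,
        1.35377643e+00, -2.06261324e-01]), 'qd': array([-0.00049864, -0.00058353, -0.00031025, -0.00097577,  0.0009792 ,
       -0.00045695]), 'tau': array([ 6.97879059e-04, -4.44882810e+01, -3.51335621e+01, -2.85796132e-04,
        9.18465375e-03, -6.34581156e-06]), 'tcp_pos': array([240.84254759, 521.55486847, 252.3758835 ]), 'tool_rot': array([-3.13987016e+00, -3.17659232e-04,  2.70875912e+00]), 'contact_force': array([-0.8712586 ,  0.55869198, -0.55726668]), 'ft_torque': array([ 0.03154492,  0.02952528, -0.05223427]), 'finger_force': 0.0, 'opening': 0.998877629058418}
scene {'intrinsics': array([[521.52288108,   0.        , 274.5234609 ],
       [  0.        , 521.52288108, 204.02201545],
       [  0.        ,   0.        ,   1.        ]]), 'R': array([[ 0.61427581,  0.78889988,  0.01738414],
       [ 0.57525346, -0.43262286, -0.69420524],
       [-0.54013765,  0.43643377, -0.71956715]]), 't': array([-385.06937656, -307.89785944, 1357.78242686])}
top {'intrinsics': array(
[... 179 characters left out ...]
9975962, -0.00141083],
       [-0.98998314, -0.02146867, -0.13954385],
       [ 0.13948002,  0.00444985, -0.99021489]]), 't': array([ 14.51668195, 622.19636146, 957.86950509])}
{'intrinsics': array([[296.37470362,   0.        , 277.85657063],
       [  0.        , 296.37470362, 214.2119448 ],
       [  0.        ,   0.        ,   1.        ]]), 'hand_eye': array([[ 3.64683134e-04, -9.45974254e-01, -3.24241543e-01,
         8.31059806e+01],
       [ 9.99999916e-01,  2.84971675e-04,  2.93322177e-04,
        -7.99613093e-01],
       [-1.85075572e-04, -3.24241623e-01,  9.45974279e-01,
        -1.20317628e+02],
       [ 0.00000000e+00,  0.00000000e+00,  0.00000000e+00,
         1.00000000e+00]])}
```

View pics/scene0.png

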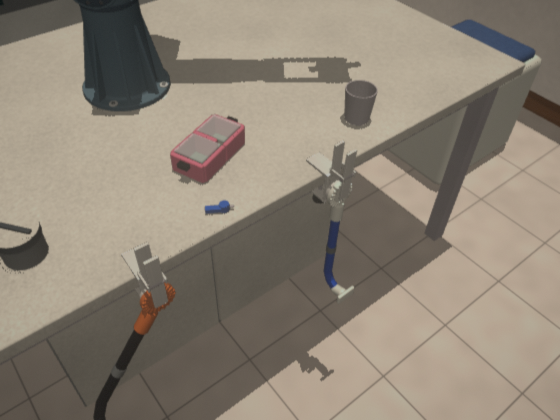

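View pics/top0.png

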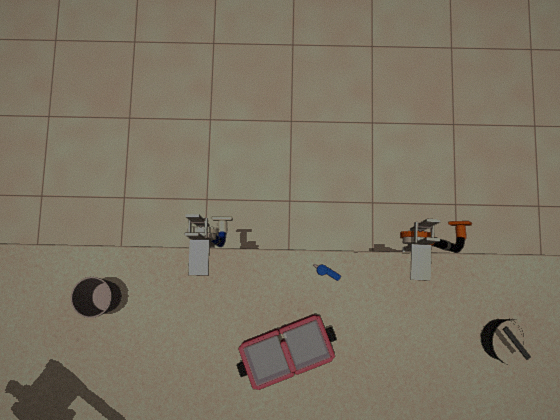

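The scene view shows the black snorkel's clamp at about (148,265). In the top view it is at about (425,228), to the right of the blue one at about (197,225). Next I enlarge the black clamp in both views.

```bash
cat > h.py <<'E'
from rig import *
import cv2, numpy as np
from scipy.spatial.transform import Rotation as Ro
def cam(n,s=None):
    c=calibration(n)
    if n!="wrist": return c["intrinsics"],c["R"],c["t"]
    s=s or observe(); T=np.eye(4); T[:3,:3]=Ro.from_euler("xyz",s["tool_rot"]).as_matrix(); T[:3,3]=s["tcp_pos"]
    M=np.linalg.inv(T@c["hand_eye"]); return c["intrinsics"],M[:3,:3],M[:3,3]
def ray(C,u,v,z):
    K,R,t=C; d=R.T@np.linalg.solve(K,[u,v,1.]); o=-R.T@t
    return o+d*(z-o[2])/d[2]
def proj(C,X):
    K,R,t=C; p=K@(R@np.array(X)+t); return p[:2]/p[2]
def tri(obs):
    A=np.zeros((3,3));b=np.zeros(3)
    for (K,R,t),u,v in obs:
        d=R.T@np.linalg.solve(K,[u,v,1.]);d/=np.linalg.norm(d);P=np.eye(3)-np.outer(d,d);A+=P;b+=P@(-R.T@t)
    return np.linalg.solve(A,b)
E
python3 - <<'E'
import cv2,numpy as np
a=cv2.imread("pics/top0.png")[205:285,390:480];b=cv2.imread("pics/scene0.png")[235:315,110:200]
f=lambda i:cv2.resize(i,(400,356),interpolation=cv2.INTER_CUBIC)
cv2.imwrite("pics/crop.png",np.hstack([f(a),f(b)]))
E
```

```text
(no output)
```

View pics/crop.png

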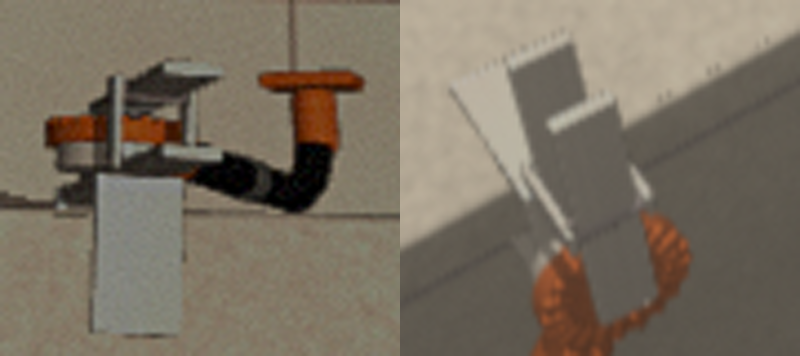

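The crop shows the tops of the tabs. In the top view the fixed tab is at about (433.4,239.9) and the sprung tab at about (433.4,220.8). In the scene view the fixed tab is at about (141.7,246.7) and the sprung tab at about (151.2,260.4).

```bash
python3 - <<'E'
from h import *
T,S=cam("top"),cam("scene")
for n,a,b in(("fix",(433.4,239.9),(141.7,246.7)),("spr",(433.4,220.8),(151.2,260.4))):
    print(n,tri([(T,*a),(S,*b)]),ray(T,*a,90),ray(S,*b,90))
for u in((427.1,239.9),(440,239.9),(427.1,220.8),(440,220.8)): print(ray(T,*u,90))
print("plate",ray(T,411.4,244,3),ray(T,410.6,279.5,3),ray(T,431,280,3))
s=observe();print(Ro.from_euler("xyz",s["tool_rot"]).as_matrix())
E
```

```text
fix [ 576.67862933 -248.34693822   85.93835121] [ 575.29107354 -249.04623527   90.        ] [ 581.42070364 -247.73753294   90.        ]
spr [ 612.50595325 -249.39368542   86.18337588] [ 611.2242505  -249.71848737   90.        ] [ 616.5011629  -249.08833897   90.        ]
[ 575.035707   -237.30765183   90.        ]
[ 575.55859078 -261.34335748   90.        ]
[ 610.96816773 -237.91788365   90.        ]
[ 611.49251801 -262.08057853   90.        ]
plate [ 574.52992493 -229.26627656    3.        ] [ 502.81300596 -226.74682615    3.        ] [ 502.71104293 -267.79226891    3.        ]
[[-9.07805734e-01  4.19389916e-01 -9.20420561e-04]
 [ 4.19390816e-01  9.07804900e-01 -1.26758871e-03]
 [ 3.03948372e-04 -1.53674023e-03 -9.99998773e-01]]
```

>>> play_rows:
  steps: [0.0217,-0.0482,-0.003,0,0,-4.17,0.0217,-0.0482,-0.003,0,0,-4.17,0.0217,-0.0482,-0.003,0,0,-4.17,0.0217,-0.0482,-0.003,0,0,-4.17,0.0217,-0.0482,-0.003,0,0,-4.17,0.0217,-0.0482,-0.003,0,0,-4.17,0.0217,-0.0482,-0.003,0,0,-4.17,0.0217,-0.0482,-0.003,0,0,-4.17,0.0217,-0.0482,-0.003,0,0,-4.17,0.0217,-0.0482,-0.003,0,0,-4.17,0.0217,-0.0482,-0.003,0,0,-4.17,0.0217,-0.0482,-0.003,0,0,-4.17,0.0217,-0.0482,-0.003,0,0,-4.17,0.0217,-0.0482,-0.003,0,0,-4.17,0.0217,-0.0482,-0.003,0,0,-4.17,0.0217,-0.0482,-0.003,0,0,-4.17,0,0,0,0,0,0,0,0,0,0,0,0]
  claw: 0
  grip_force: 25

```text
time_s: 2.35
tcp_pos: [587.7, -248.6, 204.4]
tool_rot: [-3.14, -0.001, 1.544]
contact_force: [0.2, 0.3, 0.8]
opening: 0.998
finger_force: 0.0
```

```bash
python3 - <<'E'
from h import *
s=observe();print(s["time_s"],s["tcp_pos"],s["tool_rot"],s["joint_positions"])
C=cam("wrist",s);i=read_camera("wrist")[:,:,::-1]
cv2.imwrite("pics/w1.png",i)
for x in(577,611):print(proj(C,[x,-249,90]))
E
```

```text
2.35 [ 587.74225873 -248.61765558  204.39763454] [-3.13999317e+00 -1.40183399e-03  1.54446551e+00] [-5.85996784e-01  3.63282202e-01  1.48189106e+00  3.51747800e-04
  1.29851910e+00 -5.59762034e-01]
[265.09751038 217.67584816]
[305.57115093 216.70321043]
```

View pics/w1.png

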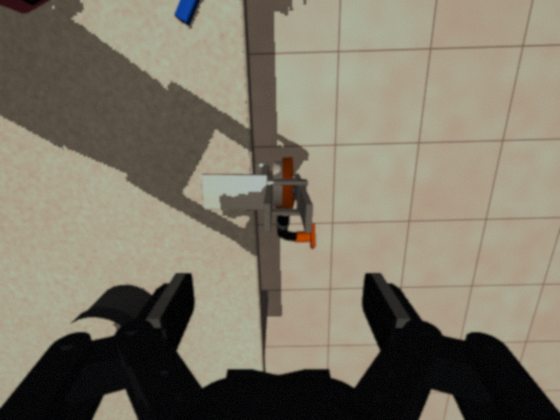

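The wrist view shows the fixed tab at about (266,217) and the sprung tab at about (308,214), close to where I predicted. One enlargement to confirm.

```bash
python3 - <<'E'
import cv2
cv2.imwrite("pics/w1c.png",cv2.resize(cv2.imread("pics/w1.png")[150:250,230:340],None,fx=6,fy=6,interpolation=cv2.INTER_CUBIC))
E
```

```text
(no output)
```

View pics/w1c.png

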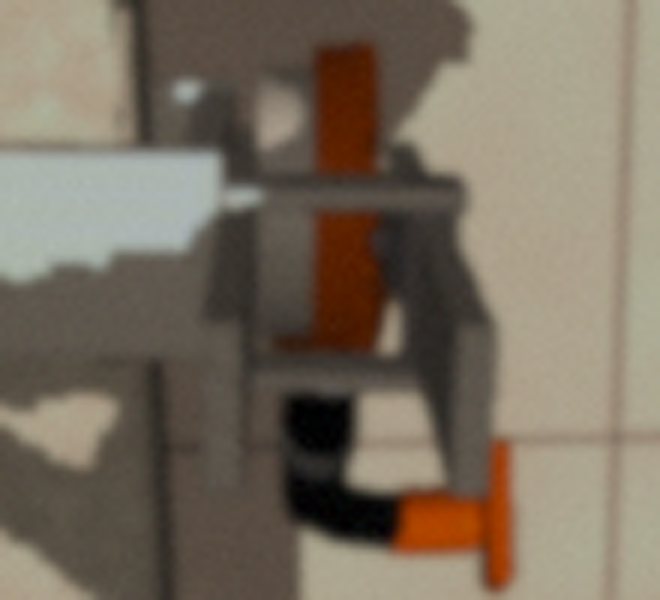

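The enlargement puts the fixed tab's top at about (267.5,217.5) and the sprung tab's top at about (309.2,217.5). The squeeze point is then at about x 588, y -249. I descend with the gripper open.

>>> play_rows:
  steps: [0.001,0,-0.025,0,0,0,0,0,-0.025,0,0,0,0,0,-0.025,0,0,0,0,0,-0.025,0,0,0,0,0,-0.02,0,0,0,0,0,-0.013,0,0,0,0,0,0,0,0,0]

```text
time_s: 3.28
tcp_pos: [588.8, -248.5, 71.4]
tool_rot: [-3.14, -0.001, 1.545]
contact_force: [-0.0, -0.1, -0.4]
opening: 0.999
finger_force: 0.0
```

>>> play_rows:
  steps: [0,0,0,0,0,0,0,0,0,0,0,0,0,0,0,0,0,0,0,0,0,0,0,0,0,0,0,0,0,0,0,0,0,0,0,0,0,0,0,0,0,0,0,0,0,0,0,0]
  claw: 150

```text
time_s: 4.28
tcp_pos: [592.6, -250.0, 75.4]
tool_rot: [3.134, 0.003, 1.544]
contact_force: [6.4, 1.9, 5.2]
opening: 0.41
finger_force: 13.5
```

>>> play_rows:
  steps: [0,0,0,0,0,0,0,0,0,0,0,0,0,0,0,0,0,0,0,0,0,0,0,0]
  claw: 165

```text
time_s: 4.78
tcp_pos: [590.3, -250.0, 75.6]
tool_rot: [3.139, 0.002, 1.544]
contact_force: [-6.5, 2.9, 14.7]
opening: 0.361
finger_force: 21.9
```

```bash
python3 - <<'E'
from h import *
i=read_camera("scene")[:,:,::-1]
cv2.imwrite("pics/s2.png",cv2.resize(i[180:420,0:320],None,fx=2.4,fy=2.4))
E
```

```text
(no output)
```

View pics/s2.png

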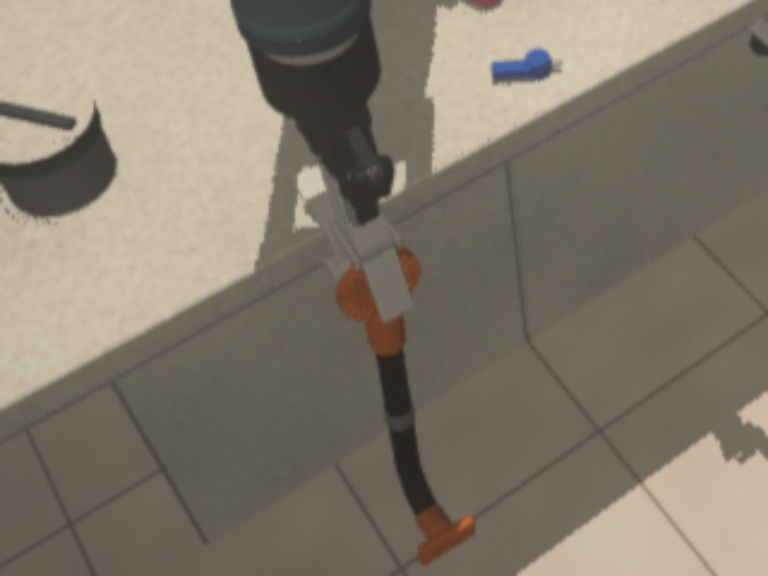

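The jaw is loose, and the snorkel is swinging with its mouthpiece at about (445,540) in the crop. I wait for it to settle.

>>> play_rows:
  steps: [0,0,0,0,0,0,0,0,0,0,0,0,0,0,0,0,0,0,0,0,0,0,0,0,0,0,0,0,0,0,0,0,0,0,0,0,0,0,0,0,0,0,0,0,0,0,0,0,0,0,0,0,0,0,0,0,0,0,0,0,0,0,0,0,0,0,0,0,0,0,0,0,0,0,0,0,0,0,0,0,0,0,0,0,0,0,0,0,0,0,0,0,0,0,0,0,0,0,0,0,0,0,0,0,0,0,0,0,0,0,0,0,0,0,0,0,0,0,0,0]

```text
time_s: 7.32
tcp_pos: [590.3, -250.0, 75.6]
tool_rot: [3.139, 0.002, 1.544]
contact_force: [-5.7, 3.3, 15.0]
opening: 0.355
finger_force: 22.0
```

>>> play_rows:
  steps: [0,0,0,0,0,0,0,0,0,0,0,0,0,0,0,0,0,0,0,0,0,0,0,0,0,0,0,0,0,0,0,0,0,0,0,0,0,0,0,0,0,0,0,0,0,0,0,0,0,0,0,0,0,0,0,0,0,0,0,0,0,0,0,0,0,0,0,0,0,0,0,0,0,0,0,0,0,0,0,0,0,0,0,0,0,0,0,0,0,0]

```text
time_s: 9.2
tcp_pos: [590.4, -249.9, 75.6]
tool_rot: [3.139, 0.002, 1.544]
contact_force: [-5.4, 2.6, 14.7]
opening: 0.359
finger_force: 22.0
```

```bash
cat > st.py <<'E'
from h import *
def cen():
    i=read_camera("scene"); h=cv2.cvtColor(i,cv2.COLOR_RGB2HSV)
    m=cv2.inRange(h,(4,140,60),(16,255,255)); m[:,300:]=0;m[:220]=0
    n,_,st,c=cv2.connectedComponentsWithStats(m)
    return i,[(np.round(c[k],2),st[k,4]) for k in range(1,n) if st[k,4]>25]
E
python3 - <<'E'
from st import *
for k in range(8): i,c=cen();print(c)
cv2.imwrite("pics/s3.png",cv2.resize(i[180:420,0:320,::-1],None,fx=2.4,fy=2.4))
S=cam("scene"); 
p0=proj(S,[600,-249,-40]);p1=proj(S,[600,-249,-300]);print(p0,p1,observe()["time_s"])
E
```

```text
[(array([170.38, 291.38]), np.int32(72)), (array([154.  , 309.78]), np.int32(405)), (array([191.7 , 396.42]), np.int32(290))]
[(array([170.44, 291.46]), np.int32(71)), (array([153.96, 309.78]), np.int32(404)), (array([191.77, 396.45]), np.int32(288))]
[(array([170.43, 291.34]), np.int32(70)), (array([153.94, 309.76]), np.int32(406)), (array([191.7 , 396.49]), np.int32(291))]
[(array([170.42, 291.41]), np.int32(71)), (array([153.95, 309.76]), np.int32(404)), (array([191.77, 396.52]), np.int32(292))]
[(array([170.44, 291.46]), np.int32(71)), (array([153.93, 309.73]), np.int32(403)), (array([191.71, 396.34]), np.int32(292))]
[(array([170.49, 291.5 ]), np.int32(70)), (array([153.92, 309.79]), np.int32(402)), (array([191.72, 396.45]), np.int32(292))]
[(array([170.38, 291.38]), np.int32(72)), (array([153.93, 309.74]), np.int32(400)), (array([191.69, 396.33]), np.int32(293))]
[(array([170.44, 291.46]), np.int32(71)), (array([153.89, 309.7 ]), np.int32(404)), (array([191.74, 396.43]), np.int32(293))]
[157.71230186 298.47551615] [174.80119497 365.49321146] 9.6
```

View pics/s3.png

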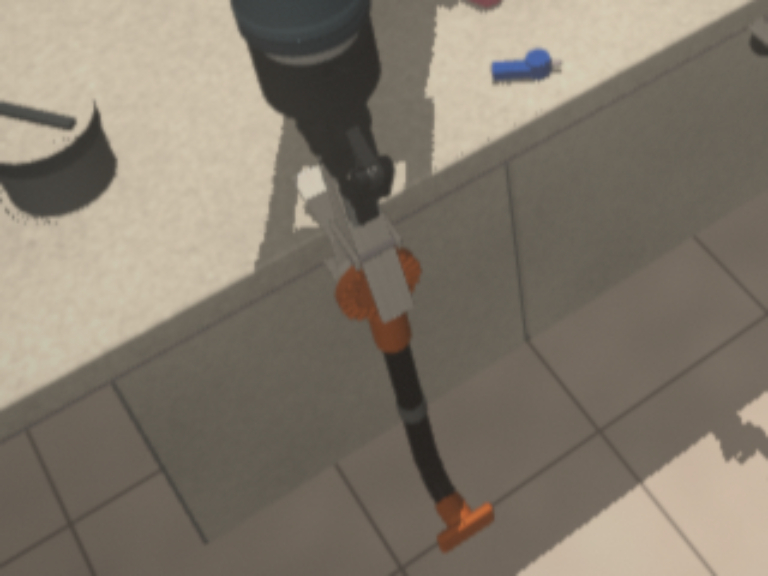

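The snorkel now hangs straight down and still. Its mouthpiece is at (191.7,396.4) in the full picture, and this stays constant over 8 frames to within 0.1 px. I let go.

>>> play_rows:
  steps: [0,0,0,0,0,0,0,0,0,0,0,0,0,0,0,0,0,0,0,0,0,0,0,0,0,0,0,0,0,0,0,0,0,0,0,0,0,0,0,0,0,0,0,0,0,0,0,0]
  claw: 0

```text
time_s: 10.6
tcp_pos: [589.3, -249.2, 72.3]
tool_rot: [-3.142, -0.0, 1.544]
contact_force: [0.3, 0.8, -0.5]
opening: 0.999
finger_force: 0.0
```

>>> play_rows:
  steps: [0,0,0.015,0,0,0,0,0,0.025,0,0,0,0,0,0.03,0,0,0,0,0,0.03,0,0,0,0,0,0.03,0,0,0,0,0,0,0,0,0,0,0,0,0,0,0]

```text
time_s: 11.48
tcp_pos: [589.1, -249.0, 202.1]
tool_rot: [-3.141, -0.0, 1.544]
contact_force: [-0.7, -0.0, 0.1]
opening: 0.997
finger_force: 0.0
```

```bash
python3 - <<'E'
from st import *
for k in range(3): i,c=cen();print(c)
s=observe();print(s["time_s"],s["tcp_pos"],s["opening"],s["contact_force"])
a=i[180:420,0:320,::-1]; t=read_camera("top")[185:305,380:500,::-1]
cv2.imwrite("pics/s4.png",np.hstack([cv2.resize(a,(448,336)),cv2.resize(t,(336,336))]))
E
```

```text
[(array([157.98, 307.02]), np.int32(565)), (array([190.47, 397.14]), np.int32(297))]
[(array([157.92, 307.09]), np.int32(566)), (array([190.44, 397.15]), np.int32(297))]
[(array([157.91, 307.09]), np.int32(566)), (array([190.42, 397.19]), np.int32(303))]
11.625 [ 588.63468944 -248.73197951  200.77369489] 1.0031573786342933 [ 0.07669248 -0.86984931  0.35856225]
```

View pics/s4.png

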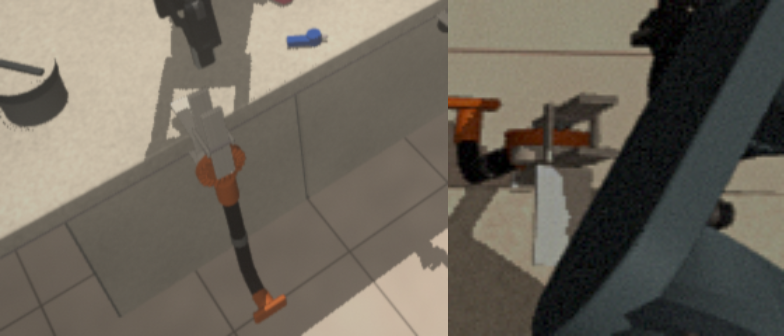

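```bash
python3 - <<'E'
from h import *
print(tri([(cam("top"),388.2,224),(cam("scene"),190.4,397.2)]))
hand_in()
E
```

```text
[ 659.92045188 -252.226881   -349.12652843]
the job is handed in; nothing more can be done
```

The job is done and handed in: I squeezed the black snorkel's clamp, waited until the snorkel hung straight and still, then let go so the clamp pinched it again. Its mouthpiece measured y -252, against -249 for the clamp. The blue clamp was not touched.

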